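# Ratchet the tray tower's clamp nut tight

### The job

The tie-rod nut on top of the green tray tower has worked loose. Pick up the red-handled ratchet wrench, set it right down over the toothed nut, and swing it back and forth to tighten clockwise until the nut bites and the black pointer of the brass ring under it stands in the green sector of the dial, never past it; don't force it. Then let go, leaving the wrench sitting on the nut and everything else where it was.

Things in the scene. Friction and masses are not known exactly. Their poses are not given: they have to be found in the camera images.
- wrench_head (a point): Point on the axis of the round head of the loose steel ratchet wrench, at its underside; x axis from the handle towards the head, z up. The wrench lies flat, right side up, on the table. Head: 62 mm outer diameter, 22 mm tall; its top 6 mm is a cap with a 23 mm through hole, below that an open 52 mm bore into which the pawl protrudes from the handle side
- wrench_grip (a point): Middle of the wrench's red handle, half-way up: 115 mm behind wrench_head, 10 mm above the underside. The handle is a bar 16 mm wide and 20 mm tall, red from 70 to 175 mm behind the head's axis, its underside level with the head's
- nut_seat (a point): Axis of the nut, on top of its 68 mm steel flange: where wrench_head lies when the wrench is fully down. 175 mm above the table; turns with the nut. Above the flange: a sawtooth wheel 44 mm in diameter, 14 mm tall, then a spigot 20 mm in diameter, straight up to 38 mm, tapered tip up to 46 mm above the flange
- nut: The same nut (origin 4 mm below nut_seat), turned with the wrench, not with the fingers. Needs about 0.25 N m to turn and stays where left. It has 1.8 to 2.8 rad to go clockwise before it bites, different every time and not to be seen: one swing does not do. Heavy pressing or side load makes it turn back with the return stroke
- washer (a joint): Brass indicator ring, 74 mm in diameter, with a black pointer, under the nut, in rad clockwise. 0 at the start; the nut drags it along only once it has bitten, at about 0.75 N m (against 0.25 N m before), and it stays where it is left. Pointer inside the green sector: 0.08 to 0.30; red from 0.34
- tower: Tower of three green plastic trays, 170 by 250 mm, floors at 4, 66 and 128 mm above the table, the top tray's rim at 144 mm; origin under its centre on the table, straight below the nut. A white dial 112 mm in diameter, 165 mm above the table, carries the green sector; the pointer starts along the tower's x axis. Does not move
- forceps: Steel forceps 120 mm long lying in the top tray; leave alone
- clipper: Steel nail clipper 55 mm long lying in the top tray; leave alone
- jar: Closed glass jar 50 mm tall in the middle tray; leave alone
- tub: White pill tub 50 mm tall in the lowest tray; leave alone
- cup: White ceramic cup 48 mm tall in the lowest tray; leave alone
- candle: Candle in a brass holder, 90 mm across and 88 mm tall, on the table; leave alone
- tin: Red tin 72 by 112 by 40 mm on the table; leave alone
- wrench: The whole wrench, 0.19 to 0.26 kg, centre of mass about 20 mm behind the head's axis; same origin and axes as wrench_head. Its spring pawl (1 to 1.6 N) gives way when it is set down, drives the nut when the wrench turns clockwise seen from above, and clicks over the teeth, 30 degrees apart, when it turns anticlockwise
Not all that is in view belongs to the job. Leave any orange or purple look-alike of the wrench alone.

How it is judged:
On the way, in this order (a step that is already met when the one before it is completed fails the run):
1. the wrench is fully down over the nut (horizontal distance between wrench_head and nut_seat below 0.004 m and z of wrench_head in the frame of nut below 0.009 m and angle between wrench_head's own z axis and vertical below 0.12 rad), for 0.2 s.
2. the nut has bitten and the pointer has come into the green sector (value of joint washer between 0.08 and 0.32 rad), for 0.1 s.
At the end, for the whole second after the job is handed in: The pointer stands in the green sector (indicator ring between 0.08 and 0.32 rad), the wrench is left sitting on the nut (head within 4 mm of the axis, within 5 mm of the flange, tilted less than 0.12 rad), nut at rest, everything else where it was (all of step 1 and all of step 2 and angular speed of nut below 0.1 rad/s); the robot touches nothing.
It fails at once if the nut is over-tightened: the pointer goes past the green sector (value of joint washer above 0.33 rad).
It fails at once if the nut is turned or pushed with the fingers (contact force between the fingers and nut above 3 N).
It fails at once if the wrench is forced on the nut (more than 150 N between them) (contact force between wrench and nut above 150 N).
It fails at once if the arm or gripper bumps the tower (contact force between any of the arm, the fingers and tower above 10 N).
It fails at once if something else is disturbed (distance of any of forceps, clipper, jar, tub, cup, candle, tin from where it was at the start of the episode above 0.02 m).
It also fails if it takes over 72 s, if anything falls off the work surface, if the arm or the gripper's body presses on something with over 40 N, if the wrist force passes 120 N, or if a joint passes its speed limit or range.

### The arm

A 7-joint arm with a two-finger parallel gripper is mounted at the origin on the work surface. World frame = base frame: x ahead of the robot, y to its left, z up, the work surface at z = 0. Lengths are in m, angles in rad, forces in N, time in s.
With the tool pointing down it reaches from about 0.425 to 0.875 m from the base axis. Payload 8.4 kg.
Tool frame: the origin (TCP) lies on the centre line of the jaws, within the pads' length; the fingertips stand manip.tcp_to_tips ahead of it and the grasp point (between the pads) lies 8 mm behind it (manip.tcp_to_tips is the distance from the TCP to the fingertips, in m); y points along the fingers, z is the direction in which the jaws open and shut, and the axes are right-handed (so a half turn about y gives the same grasp; the last joint's range is limited). The gripper opens to 85 mm and grips with 20 to 120 N. Pads are 22 mm wide; open, the fingers measure 114 mm over their backs; the gripper's body (76 mm by 85 mm) begins 54 mm behind the grasp point. The pads swing forward as they close: fully open they stand 13 mm farther back than shut.
Start: joints at [-1.217, 0.333, 0.04, 1.465, -0.013, 1.343, -0.059], TCP at [0.284, 0.584, 0.242] pointing down, gripper open.
Joint ranges: [-2.58, 2.58], [-0.38, 2.09], [-1.3, 1.39], [0.25, 2.4], [-1.5, 4.64], [0.08, 2.09], [-2.65, 2.65]. Speed limits (rad/s): [2.22, 2.22, 2.79, 2.79, 3.14, 3.14, 3.14].

### API

Orientations are given as [roll, pitch, yaw] about the fixed x, y, z axes, in that order (R = Rz(yaw) Ry(pitch) Rx(roll)).
In Python, from cell import manip gives the robot as it stands.
- The arm moves only by the tool step_arm, never from a script. Its argument "commands" is a list that holds one entry, the list of rows, each a list of 5 numbers: the shift along the tool's x, y, z in mm, then the turn about the tool's y in degrees, then the gripper's target within -1 to 1 (shut at 1, half-way at 0, fully open at -1). A call has 1 to 8 rows; each row is the pose to reach, as a shift and turn from the pose measured when the call began, along the tool's axes at that moment; what a row does not reach only later rows make up. A row lasts 1/8 s, in which the tool goes at most 62.5 mm and 10.7 degrees, less where a joint would pass 70% of its speed; a pose out of reach is approached as far as the arm can. A call with a gripper value outside its range is refused whole. The fingers move at their own pace and stop on an object; "newtons" is the grip in N (left out, the last holds). Time passes only in rows, so rows that repeat a pose let the fingers close. It gives the time, the measured TCP pose, the force and the opening at its end, in the units of the state.
- manip.state(): the state, without advancing time (a new reading comes with each control period).
- manip.read_camera(name): name is "scene" or "top" or "wrist"; returns the picture (420x560x3 uint8, red, green, blue); there is no depth.
- manip.camera_params(name): a dict with "fx", "fy", "cx", "cy" (pixels), "R" (3x3) and "t" (3): a world point X has camera coordinates R X + t. Camera axes: x right, y down, z forward; pixel columns grow to the right and rows downward; lengths in m; the calibration is good to about 2 mm. A picture is of the moment at which its call begins: read the wrist's pose just before it. camera_params takes no time and is no camera call; for the wrist camera it gives the pose at the moment of the call.
- manip.close_job(): hands the job in, once; it reports no verdict.
Trained networks look in the newest picture that a camera, given by its name, has taken for a name from the list of things; names that differ only in an ending like _2 or _b are one class to them, and where a whole thing is asked for, a point or a joint stands for the part that bears it (a point fixed in the world has none). Each returns a list of dicts, best first, with "score" (0 to 1); they miss things now and then, are a little off and sometimes report something else, mostly with a low value. They report only what shows in the picture. A call takes as long as a camera call. They do not tell look-alikes from the thing itself.
- manip.cut_out(camera, query): "mask" (420x560 bool, what is visible of it) and "bbox" ([left, top, right, bottom] in pixels, round what is visible of it).
- manip.spot_point(camera, query): "centre" ([column, row] in pixels: a listed point, or the origin of a listed thing).
The state is a dict: "time": time; "joint_pos": joint angles; "dq": joint speeds; "joint_torque": joint torques, N m; "ee_pos": TCP position; "tool_rot": TCP orientation; "force": force on the tool from outside, world axes, zero at the start; "wrist_torque": the same for the moment, N m; "opening": finger opening in m.
Only numpy, scipy, OpenCV 4.12 (cv2) and the standard library are available. Lean on these libraries where they do the work, as an engineer would, in place of code of your own. Each camera call takes 0.05 s, during which the arm holds its last target.

## Working session

There is one attempt and no reset: what is moved stays moved. The work goes in short steps, Python scripts to look and compute and a tool call to move; the robot and the scene stay as the last step left them, time stands still between calls to the robot, and variables do not carry over. Pictures are saved under pics/ and viewed, and the job is handed in when it is done.

Besides the shell and the picture viewer there is one more tool, called after "Request:" by a JSON object that holds its "fn" and its "kwargs", one argument or row to a line. step_arm: Moves the arm, as the interface text tells. Its arguments: {"type":"object","properties":{"commands":{"type":"array"},"newtons":{"type":"number"}},"required":["commands"]}

```bash
ls; mkdir -p pics; python3 - <<'E'
from cell import manip
import cv2
s=manip.state();print({k:(v if not hasattr(v,'round') else v) for k,v in s.items()}, manip.tcp_to_tips)
for n in ["scene","top"]:
    im=manip.read_camera(n);cv2.imwrite(f"pics/{n}0.png",im[:,:,::-1])
    p=manip.camera_params(n);print(n,p)
    for q in ["wrench_head","wrench_grip","nut_seat","tower"]:
        print(q,[(r['score'],r['centre']) for r in manip.spot_point(n,q)])
E
```

```text
pics
{'time': 0.0, 'joint_pos': array([-1.21721555,  0.33392293,  0.03987437,  1.46628116, -0.01338966,
        1.34331078, -0.05850231]), 'dq': array([-0.00052812, -0.00027832,  0.00147498, -0.00185018, -0.00124944,
        0.00060918, -0.00205507]), 'joint_torque': array([-1.66034031e-03, -6.58542252e+01,  1.36431735e+00, -4.05573177e+01,
        1.66900211e-02,  1.24162895e-02,  4.12595705e-05]), 'ee_pos': array([0.28418734, 0.58408627, 0.24140865]), 'tool_rot': array([-1.57244813e+00, -1.22931809e-04, -4.52798544e-01]), 'force': array([ 0.18700095,  0.56916937, -0.74468833]), 'wrist_torque': array([-0.05603351, -0.02990259,  0.02014788]), 'opening': 0.08528392183320332} 0.011
scene {'fx': 380.0534527532458, 'fy': 380.0534527532458, 'cx': 276.09208065789085, 'cy': 207.57920844581625, 'R': array([[-0.87198407,  0.48947905, -0.00735134],
       [ 0.34296001,  0.60011378, -0.72266305],
       [-0.34931678, -0.63267189, -0.69116139]]), 't': array([ 0.38445764, -0.11529493,  1.62281477])}
wrench_head [(0.9, [296.5, 245.5]), (0.79, [347.8, 289.1]), (0.77, [274.0, 291.7]), (0.75, [298.8, 182.0]), (0.57, [397.4, 335.0])]
wrench_grip [(0.97, [304.0, 272.9]), (0.88, [381.8, 276.7]), (0.66, [273.5, 187.1]), (0.55, [308.9, 221.8])]
nut_seat [(0.7, [224.3, 168.1])]
tower [(0.7, [231.1, 201.0])]
top {'fx': 418.4819604846533, 'fy': 418.4819604846533, 'cx': 284.098363912866, 'cy': 213.55508470867366, 'R': array([[ 0.00920181, -0.99990745,  0.01002124],
       [-0.98051399, -0.0109891 , -0.19614169],
       [ 0.19623366, -0.00802111, -0.98052436]]), 't': array([0.09489534, 0.48892271, 1.18608318])}
wrench_head [(0.93, [185.3, 244.1]), (0.92, [266.0, 232.8]), (0.87, [363.0, 300.0]), (0.77, [113.3, 255.9]), (0.65, [219.9, 178.9])]
wrench_grip [(0.95, [226.8, 214.1]), (0.9, [74.0, 270.0]), (0.77, [366.0, 258.4]), (0.66, [284.1, 264.9])]
nut_seat [(0.74, [379.8, 174.8])]
tower [(0.55, [371.1, 193.8])]
```

View pics/scene0.png

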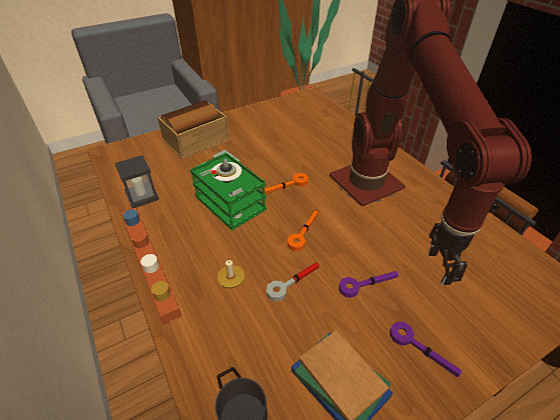

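View pics/top0.png

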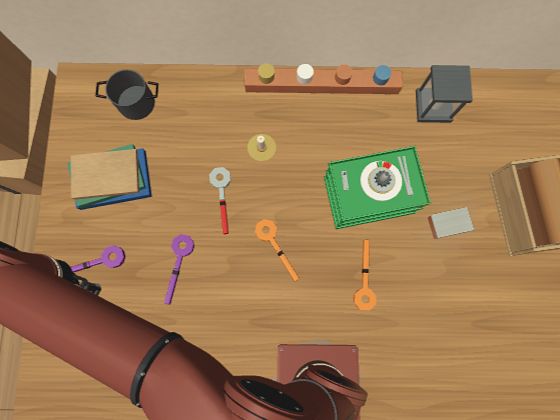

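Candidates for the wrench in the top picture, by head pixel:
- steel and red at (220,178), with its handle to (225,233)
- orange at (266,230) and (365,299)
- purple at (182,245) and (113,257)

By the description I choose the steel and red one. The nut is at about (381,178).

```bash
cat > h.py <<'E'
from cell import manip
import numpy as np, cv2
def ray(n,px,P=None):
    p=P or manip.camera_params(n); R=np.array(p['R']);t=np.array(p['t'])
    c=-R.T@t; d=R.T@np.array([(px[0]-p['cx'])/p['fx'],(px[1]-p['cy'])/p['fy'],1]); return c,d
def atz(n,px,z,P=None):
    c,d=ray(n,px,P); return c+d*(z-c[2])/d[2]
def proj(n,X,P=None):
    p=P or manip.camera_params(n); q=np.array(p['R'])@np.array(X)+np.array(p['t']); return np.array([p['fx']*q[0]/q[2]+p['cx'],p['fy']*q[1]/q[2]+p['cy']])
def crop(im,c,r,k,name):
    x,y=int(c[0]),int(c[1]); a=im[max(0,y-r):y+r,max(0,x-r):x+r]
    cv2.imwrite(name,cv2.resize(a[:,:,::-1],None,fx=k,fy=k,interpolation=cv2.INTER_CUBIC))
E
python3 - <<'E'
from h import *
t=manip.read_camera("top"); 
crop(t,(222,205),40,7,"pics/c1.png"); crop(t,(378,185),58,5,"pics/c2.png")
s=manip.read_camera("scene");crop(s,(228,190),45,7,"pics/c3.png")
for n,im in (("top",t),("scene",s)):
    for m in manip.cut_out(n,"wrench")[:6]:
        ys,xs=np.nonzero(m['mask']); print(n,m['score'],m['bbox'],xs.mean(),ys.mean(),im[m['mask']].mean(0))
hsv=cv2.cvtColor(t,cv2.COLOR_RGB2HSV)
red=((hsv[...,0]<5)|(hsv[...,0]>175))&(hsv[...,1]>200)&(hsv[...,2]>110)
sub=np.zeros_like(red);sub[170:240,205:240]=red[170:240,205:240];ys,xs=np.nonzero(sub)
print("red",xs.mean(),ys.mean(),ys.min(),ys.max(),len(xs))
print("head",atz("top",(219.9,178.2),0.022),"scene",atz("scene",(276.5,290),0.022))
print("grip",atz("top",(xs.mean(),ys.mean()),0.02))
print("nut top",atz("top",(381,178),0.21), atz("scene",(224.3,168.1),0.175))
print("nut det",atz("top",(379.8,174.8),0.175))
E
```

```text
top 0.87 [353.7, 240.1, 380.0, 310.2] 365.1214392803598 282.54422788605694 [220.37781109 138.50524738  67.67466267]
top 0.85 [253.3, 219.3, 296.6, 279.1] 273.57142857142856 242.24464285714285 [223.84285714 143.33035714  70.6       ]
top 0.74 [70.5, 244.9, 123.6, 271.3] 104.57466918714556 259.51606805293005 [144.33459357  85.48204159 149.35349716]
top 0.73 [211.7, 168.1, 230.3, 236.3] 221.718954248366 193.34477124183007 [177.         141.06862745 127.11437908]
top 0.68 [162.6, 236.5, 195.5, 301.9] 178.35886524822695 261.93758865248225 [145.25673759  86.23829787 144.31914894]
scene 0.93 [288.5, 211.6, 318.0, 253.3] 300.26686217008796 235.72727272727272 [204.74780059  85.96187683   8.58064516]
scene 0.83 [269.0, 265.1, 320.8, 300.4] 288.219512195122 283.04006968641113 [149.63066202 103.9738676   85.99825784]
scene 0.79 [390.3, 323.9, 460.4, 379.0] 419.88874680306907 345.80306905370844 [88.19053708 35.13171355 95.60741688]
scene 0.65 [267.0, 171.3, 304.5, 193.1] 289.60596026490066 182.2980132450331 [198.45033113  85.77483444  11.58940397]
red 225.0 233.0 233 233 3
head [0.60120701 0.29705364 0.022     ] scene [0.61006566 0.30432707 0.022     ]
grip [0.43235715 0.27549949 0.02      ]
nut top [ 0.55275102 -0.15028742  0.21      ] [ 0.56693532 -0.16488538  0.175     ]
nut det [ 0.57191734 -0.15605606  0.175     ]
```

View pics/c1.png

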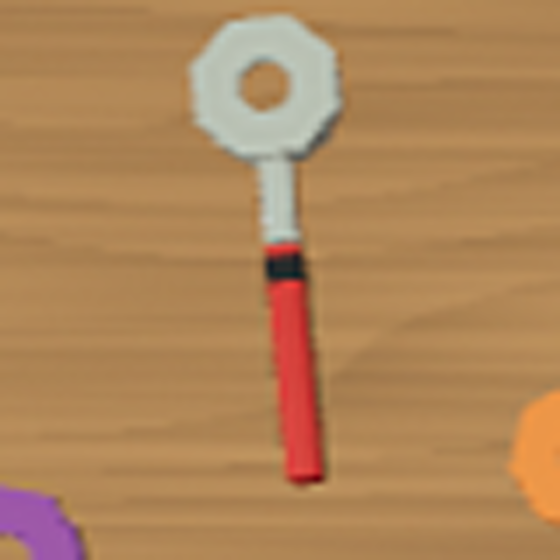

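View pics/c2.png

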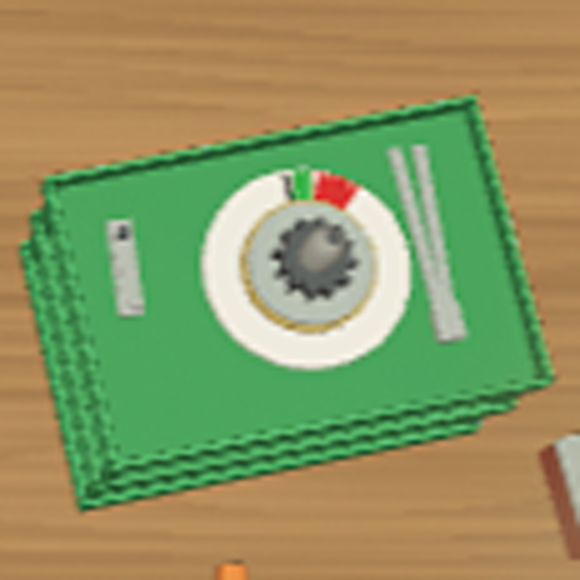

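View pics/c3.png

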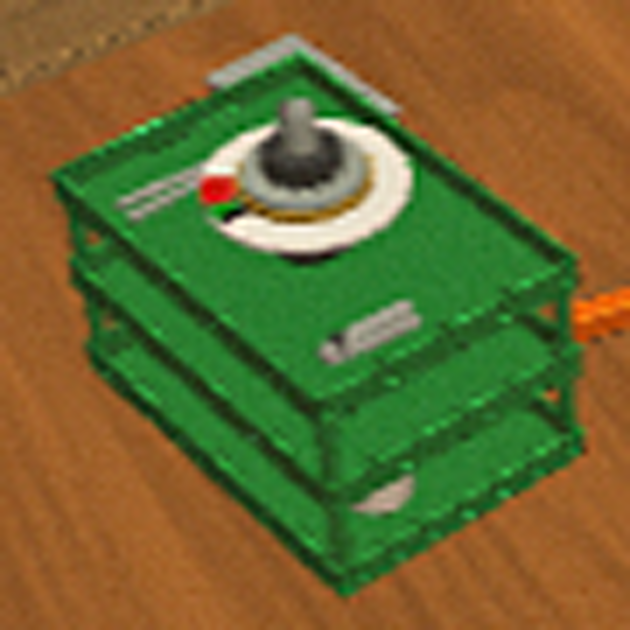

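View pics/w0.png

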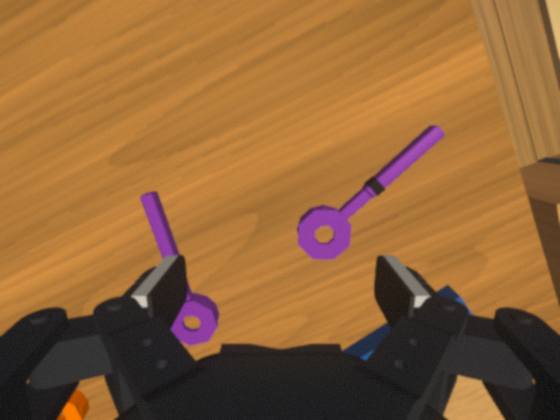

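The crop confirms the grey steel head with a red handle: head centre at (220,177), handle end at (225,233). The measured head-to-end distance is 174 mm against 175 mm given. The nut is at about (0.558,-0.160). Next I move above the wrench with the tool's x axis pointing from the head to the handle end, so the wrist camera sees the head.

```bash
cat >> h.py <<'E'
def pose():
    s=manip.state(); return s,np.array(s['ee_pos']),s['tool_rot'][2]
def plan(xyz,psi_deg):
    s,p,y=pose()
    from scipy.spatial.transform import Rotation as Ro
    R=Ro.from_euler('xyz',s['tool_rot']).as_matrix()
    d=R.T@(np.array(xyz)-p)*1000
    a=(np.degrees(y)-psi_deg+180)%360-180
    print("t",s['time'],"pos",p.round(4),"psi",round(np.degrees(y),2),"shift",d.round(1),"turn",round(a,1),"j7",round(s['joint_pos'][6],2))
E
python3 - <<'E'
from h import *
plan([0.516,0.286,0.2],-172.3)
E
```

```text
t 0.75 pos [0.2844 0.5845 0.2423] psi -25.95 shift [ 338.9   42.3 -167. ] turn 146.4 j7 -0.06
```

Request:
{"fn": "step_arm", "kwargs": {
  "commands": [
    [[42, 5, -21, 10, -1], [85, 10, -42, 20, -1], [127, 16, -63, 30, -1], [170, 21, -84, 40, -1], [212, 26, -104, 50, -1], [254, 32, -125, 60, -1], [297, 37, -146, 70, -1], [339, 42, -167, 80, -1]]
  ],
  "newtons": 60
}}

```text
time: 1.75
ee_pos: [0.517, 0.2847, 0.2004]
tool_rot: [-1.571, 0.001, -1.855]
force: [-0.2, 0.1, 0.6]
opening: 0.0855
```

```bash
python3 - <<'E'
from h import *
plan([0.516,0.286,0.2],-172.3)
E
```

```text
t 1.75 pos [0.517  0.2847 0.2004] psi -106.27 shift [-0.9  0.4 -1.3] turn 66.0 j7 -0.78
```

Request:
{"fn": "step_arm", "kwargs": {
  "commands": [
    [[-1, 0, -1, 10, -1], [-1, 0, -1, 20, -1], [-1, 0, -1, 30, -1], [-1, 0, -1, 40, -1], [-1, 0, -1, 50, -1], [-1, 0, -1, 60, -1], [-1, 0, -1, 66, -1], [-1, 0, -1, 66, -1]]
  ]
}}

```text
time: 2.75
ee_pos: [0.5163, 0.2861, 0.2005]
tool_rot: [-1.571, 0.001, -3.006]
force: [-0.8, -0.3, 0.5]
opening: 0.0854
```

```bash
python3 - <<'E'
from h import *
plan([0.516,0.286,0.2],-172.3)
P=manip.camera_params("wrist")
w=manip.read_camera("wrist");cv2.imwrite("pics/w1.png",w[:,:,::-1])
import json
np.savez("P1.npz",w=w,**{k:P[k] for k in P})
for q in ["wrench_head","wrench_grip"]:
    for r in manip.spot_point("wrist",q): print(q,r['score'],r['centre'],atz("wrist",r['centre'],0.0 if q=="wrench_head" else 0.01,P))
E
```

```text
t 2.75 pos [0.5163 0.2861 0.2005] psi -172.22 shift [0.3 0.5 0. ] turn 0.1 j7 -1.89
wrench_head 0.77 [168.0, 275.0] [3.96657005e-01 4.02404704e-01 5.55111512e-17]
wrench_head 0.68 [383.3, 266.4] [0.44113461 0.15684595 0.        ]
wrench_head 0.56 [280.6, 98.0] [0.60707886 0.29903865 0.        ]
wrench_grip 0.95 [279.0, 208.5] [0.4959693  0.28559128 0.01      ]
```

View pics/w1.png

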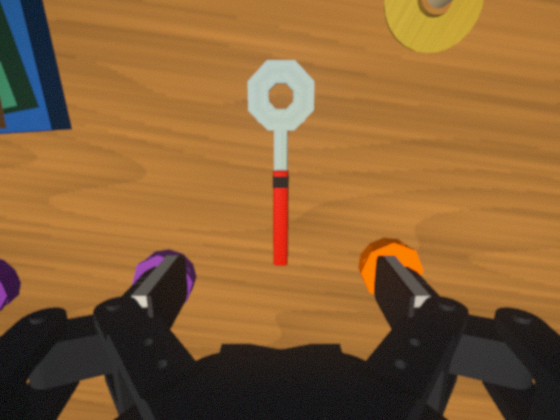

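The wrist picture shows the steel head with its hole at about (281,96) and the red handle down to (280,265), centred between the jaws. I now measure these two precisely.

```bash
python3 - <<'E'
from h import *
d=np.load("P1.npz");w=d['w'];P={k:d[k] for k in d.files if k!='w'}
sub=w[50:145,235:330].astype(int)
grey=((sub.max(2)-sub.min(2))<45)&(sub.min(2)>130)
m=grey.astype(np.uint8)
n,l,st,c=cv2.connectedComponentsWithStats(m);k=1+st[1:,4].argmax();m=(l==k).astype(np.uint8)
# head outer: rows above neck
cs,_=cv2.findContours(m,cv2.RETR_CCOMP,cv2.CHAIN_APPROX_NONE)
for x in sorted(cs,key=len)[::-1][:2]:
    print(len(x),cv2.minEnclosingCircle(x[:,0].astype(np.float32)), x[:,0].min(0),x[:,0].max(0))
hole=min([x for x in cs if len(x)>15],key=len)
M=cv2.moments(hole);hc=np.array([M['m10']/M['m00']+235,M['m01']/M['m00']+50]);print("hole",hc,atz("wrist",hc,0.022,P))
xs=np.nonzero(m[:70].any(0))[0];ys=np.nonzero(m.any(1))[0];oc=((xs.min()+xs.max())/2+235,ys.min()+50)
print("outer x",oc,xs.min()+235,xs.max()+235)
R=w.astype(int);red=(R[...,0]>120)&(R[...,1]<60)&(R[...,2]<60);red[:150]=0;red[300:]=0
ys,xs=np.nonzero(red);ok=(xs>260)&(xs<300);ys,xs=ys[ok],xs[ok];print(ys.min(),ys.max())
print("grip axis:",[atz("wrist",(xs[ys==r].mean(),r),0.02,P).round(4) for r in (195,215,235,260)],"end",atz("wrist",(xs[ys>255].mean(),ys.max()),0.018,P))
E
```

```text
220 ((45.0, 51.0476188659668), 43.36952209472656) [13 10] [78 94]
73 ((45.5, 45.64814758300781), 14.089881896972656) [33 32] [58 59]
hole [280.47627793  95.60208142] [0.60739823 0.29921201 0.022     ]
outer x (np.float64(280.5), np.int64(60)) 248 313
172 264
grip axis: [array([0.5129, 0.2863, 0.02  ]), array([0.4919, 0.2834, 0.02  ]), array([0.4701, 0.281 , 0.02  ]), array([0.4419, 0.2771, 0.02  ])] end [0.43630586 0.27634358 0.018     ]
```

```bash
python3 - <<'E'
from h import *
plan([0.5182,0.2872,0.016],-172.4)
E
```

```text
t 2.9 pos [0.5163 0.286  0.2005] psi -172.14 shift [ -1.9 184.5  -0.9] turn 0.3 j7 -1.89
```

Request:
{"fn": "step_arm", "kwargs": {
  "commands": [
    [[-2, 40, -1, 0.3, -1], [-2, 85, -1, 0.3, -1], [-2, 125, -1, 0.3, -1], [-2, 155, -1, 0.3, -1], [-2, 172, -1, 0.3, -1], [-2, 180, -1, 0.3, -1], [-2, 184, -1, 0.3, -1], [-2, 184, -1, 0.3, -1]]
  ]
}}

```text
time: 3.9
ee_pos: [0.5186, 0.2876, 0.0171]
tool_rot: [-1.572, 0.001, -3.009]
force: [-0.6, -0.1, -0.5]
opening: 0.0854
```

Request:
{"fn": "step_arm", "kwargs": {
  "commands": [
    [[0, 0, 0, 0, 0], [0, 0, 0, 0, 0.5], [0, 0, 0, 0, 1], [0, 0, 0, 0, 1], [0, 0, 0, 0, 1], [0, 0, 0, 0, 1], [0, 0, 0, 0, 1], [0, 0, 0, 0, 1]]
  ],
  "newtons": 70
}}

```text
time: 4.9
ee_pos: [0.5188, 0.2877, 0.0175]
tool_rot: [-1.572, 0.002, -3.01]
force: [-1.3, -0.9, 5.5]
opening: 0.0137
```

```bash
python3 - <<'E'
from h import *
plan([0.5182,0.2872,0.016],-172.4)
w=manip.read_camera("wrist");cv2.imwrite("pics/w2.png",w[:,:,::-1])
E
```

```text
t 4.9 pos [0.5188 0.2877 0.0175] psi -172.44 shift [0.7 1.5 0.4] turn -0.0 j7 -1.79
```

View pics/w2.png

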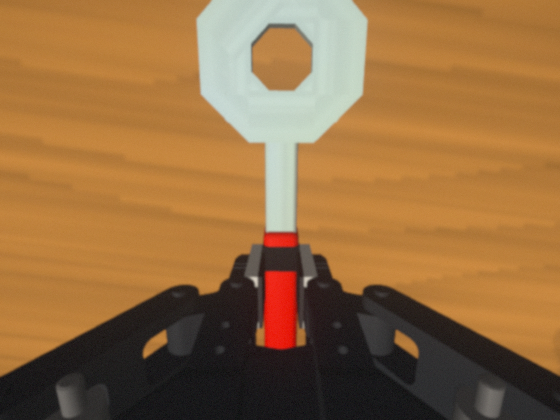

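The picture shows the handle gripped between the pads, with the head's hole at (281,57). Next I lift and check the hold.

Request:
{"fn": "step_arm", "kwargs": {
  "commands": [
    [[0, -10, 0, 0, 1], [0, -40, 0, 0, 1], [0, -90, 0, 0, 1], [0, -150, 0, 0, 1], [0, -210, 0, 0, 1], [0, -260, 0, 0, 1], [0, -283, 0, 0, 1], [0, -283, 0, 0, 1]]
  ],
  "newtons": 90
}}

```text
time: 5.95
ee_pos: [0.5189, 0.2873, 0.3022]
tool_rot: [-1.574, 0.004, -3.01]
force: [0.8, 0.0, -3.2]
opening: 0.0132
```

```bash
python3 - <<'E'
from h import *
c=np.radians(-20)
plan([0.558+0.09*np.cos(c),-0.160+0.09*np.sin(c),0.30],-20)
w=manip.read_camera("wrist");cv2.imwrite("pics/w3.png",w[:,:,::-1]);print(manip.state()['force'],manip.state()['wrist_torque'])
E
```

```text
t 5.95 pos [0.5189 0.2873 0.3022] psi -172.45 shift [-59.7   1.  490.2] turn -152.5 j7 -1.92
[ 1.73177488e-04 -6.44815955e-01 -3.70692961e+00] [-0.03807899  0.19456565 -0.04994026]
```

View pics/w3.png

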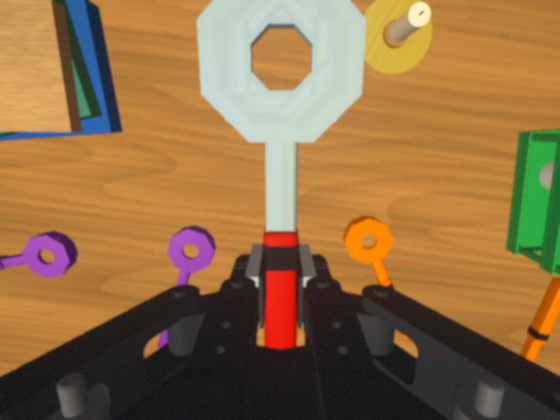

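The wrench is held firmly: its head is in the same place in the picture, hole at (281,57), and the force is about -3.5 N, which fits its weight. Next I carry it over the nut.

Request:
{"fn": "step_arm", "kwargs": {
  "commands": [
    [[-4, 0, 25, -8, 1], [-8, 0, 58, -18, 1], [-12, 0, 92, -28, 1], [-16, 0, 126, -38, 1], [-20, 0, 160, -48, 1], [-25, 0, 194, -58, 1], [-28, 0, 228, -68, 1], [-32, 0, 255, -77, 1]]
  ]
}}

```text
time: 7.0
ee_pos: [0.5828, 0.0368, 0.2978]
tool_rot: [-1.572, 0.0, -1.661]
force: [-0.4, 0.3, -2.6]
opening: 0.0135
```

```bash
python3 - <<'E'
from h import *
c=np.radians(-20)
plan([0.558+0.09*np.cos(c),-0.160+0.09*np.sin(c),0.30],-20)
E
```

```text
t 7.0 pos [0.5828 0.0368 0.2978] psi -95.19 shift [221.2  -2.4  80.1] turn -75.2 j7 -0.13
```

Request:
{"fn": "step_arm", "kwargs": {
  "commands": [
    [[22, 0, 8, -8, 1], [52, -1, 18, -18, 1], [82, -1, 29, -28, 1], [112, -2, 40, -38, 1], [142, -2, 51, -48, 1], [172, -2, 62, -58, 1], [202, -2, 73, -68, 1], [221, -2, 80, -75, 1]]
  ]
}}

```text
time: 8.0
ee_pos: [0.6418, -0.1924, 0.297]
tool_rot: [-1.572, 0.005, -0.35]
force: [-0.4, 0.2, -2.5]
opening: 0.0135
```

```bash
cat >> h.py <<'E'
def snap(name):
    P=manip.camera_params("wrist"); w=manip.read_camera("wrist"); cv2.imwrite(f"pics/{name}.png",w[:,:,::-1]); np.savez(name+".npz",w=w,**P); return w,P
E
python3 - <<'E'
from h import *
c=np.radians(-20)
plan([0.558+0.09*np.cos(c),-0.160+0.09*np.sin(c),0.30],-20)
w,P=snap("w4")
for X in ([.558,-.16,.221],[.558,-.16,.175]): print(proj("wrist",X,P))
print(atz("wrist",(281,57),pose()[1][2]+0.0045,P))
E
```

```text
t 8.0 pos [ 0.6418 -0.1924  0.297 ] psi -20.03 shift [ 0.2 -3.   1.8] turn -0.0 j7 1.59
[282.37536764  85.45758124]
[282.09723107  93.21423756]
[ 0.55748759 -0.16075202  0.30135201]
```

View pics/w4.png

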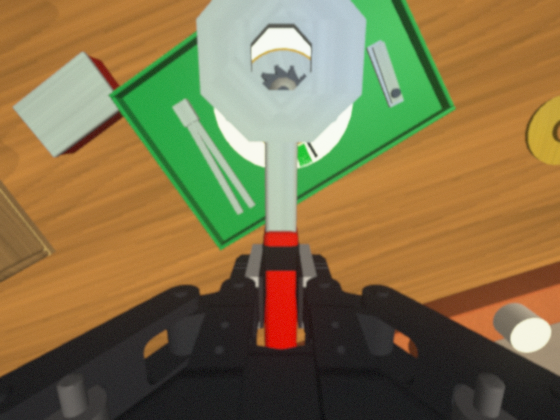

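Through the hole at (281,57) I see the nut's teeth and spigot at about (285,80). Also visible are the green sector at (303,155) and the black pointer at (312,150). Next I lower to just above the spigot tip and align there.

Request:
{"fn": "step_arm", "kwargs": {
  "commands": [
    [[0, 20, 0, 0, 1], [0, 45, 0, 0, 1], [0, 58, 0, 0, 1], [0, 64, 0, 0, 1], [0, 64, 0, 0, 1], [0, 64, 0, 0, 1]]
  ]
}}

```text
time: 8.8
ee_pos: [0.6416, -0.1954, 0.2338]
tool_rot: [-1.574, 0.003, -0.346]
force: [-0.1, -0.2, -2.0]
opening: 0.0133
```

```bash
python3 - <<'E'
from h import *
plan([0.6426,-0.1908,0.19],-20)
w,P=snap("w5")
crop(w,(281,100),100,4,"pics/c5.png")
E
```

```text
t 8.8 pos [ 0.6416 -0.1954  0.2338] psi -19.84 shift [-0.5 43.8  4.8] turn 0.2 j7 1.61
```

View pics/c5.png

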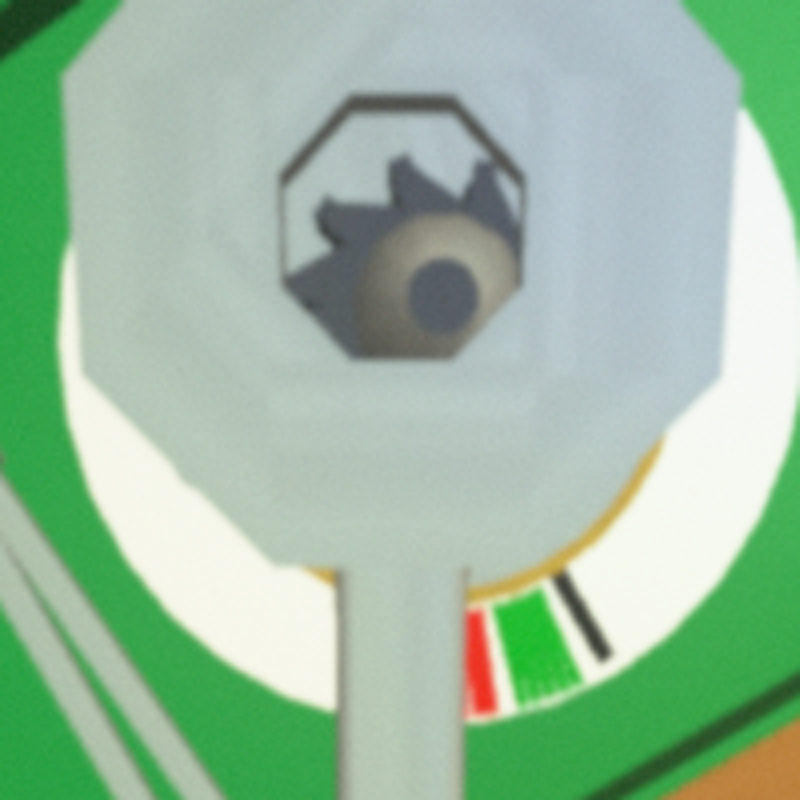

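The flat spigot tip is at (291.5,74) and the hole's centre at (281.5,56.5), so the hole is off by a few mm. The pointer sits just to the start side of the green sector.

```bash
python3 - <<'E'
from h import *
d=np.load("w5.npz");P={k:d[k] for k in d.files if k!='w'}
z=pose()[1][2]
h=atz("wrist",(281.4,56.5),z+0.0045,P);t=atz("wrist",(291.4,73.9),.221,P);print(h,t,(t-h)*1000)
s,p,y=pose();x=np.array([np.cos(y),np.sin(y)]);zz=np.array([-np.sin(y),np.cos(y)])
e=(t-h)[:2]*1000;print("tool x,z shift",e@x,e@zz, "head rel tcp",(h[:2]-p[:2])@x,(h[:2]-p[:2])@zz)
# camera calib check: dial circle etc
print(atz("wrist",(181+604/4,660/4),.165,P),atz("wrist",(181+560/4,575/4),.165,P))
E
```

```text
[ 0.55713692 -0.16380766  0.23827017] [ 0.56176904 -0.16093932  0.221     ] [  4.63212305   2.86833426 -17.27017218]
tool x,z shift 3.383662048756192 4.270215045409884 head rel tcp -0.0901688696605304 0.0010744414040212875
[ 0.61399868 -0.15003951  0.165     ] [ 0.59899618 -0.15253187  0.165     ]
```

Request:
{"fn": "step_arm", "kwargs": {
  "commands": [
    [[3.4, 0, 4.3, 0, 1], [3.4, 4, 4.3, 0, 1], [3.4, 4, 4.3, 0, 1], [3.4, 4, 4.3, 0, 1]]
  ]
}}

```text
time: 9.35
ee_pos: [0.6461, -0.1927, 0.2296]
tool_rot: [-1.574, 0.003, -0.346]
force: [-0.6, 0.1, -2.6]
opening: 0.0136
```

```bash
python3 - <<'E'
from h import *
plan([0.6426,-0.1908,0.19],-20)
w,P=snap("w6")
crop(w,(281,70),70,6,"pics/c6.png")
E
```

```text
t 9.35 pos [ 0.6461 -0.1927  0.2296] psi -19.85 shift [-3.8 39.7  0.7] turn 0.2 j7 1.6
```

View pics/c6.png

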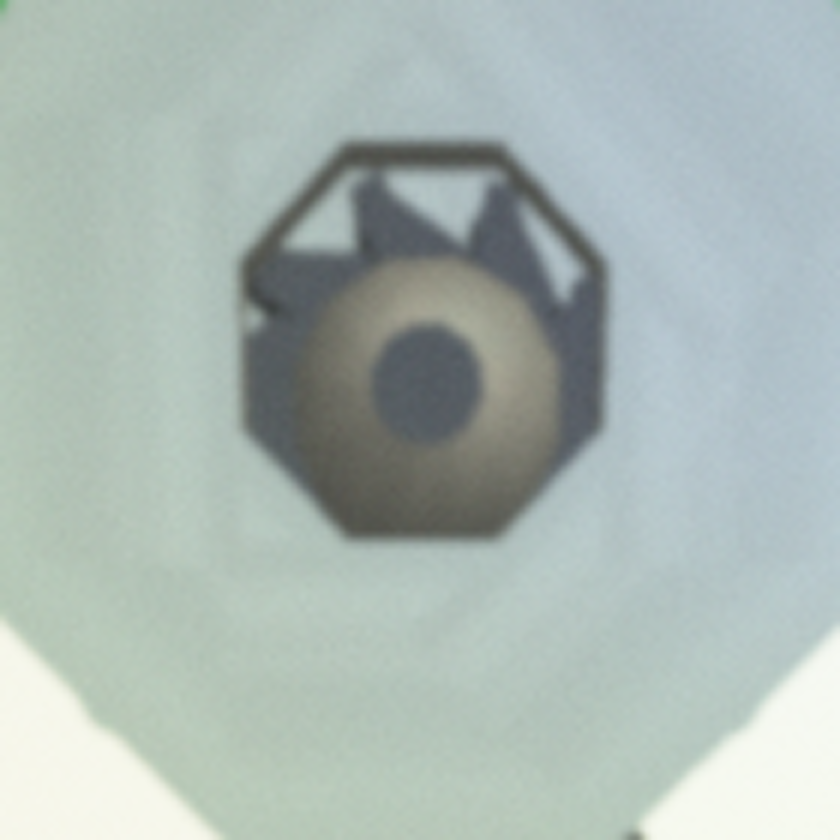

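```bash
cat >> h.py <<'E'
def err(name,hole,tip):
    d=np.load(name+".npz");P={k:d[k] for k in d.files if k!='w'}
    s,p,y=pose()
    h=atz("wrist",hole,p[2]+0.0045,P);t=atz("wrist",tip,.221,P)
    x=np.array([np.cos(y),np.sin(y)]);zz=np.array([-np.sin(y),np.cos(y)])
    e=(t-h)[:2]*1000;print("hole",h.round(4),"tip",t.round(4),"tool x,z shift",e@x,e@zz)
E
python3 - <<'E'
from h import *
err("w6",(281.2,56.5),(281.9,63.4))
E
```

```text
hole [ 0.5617 -0.1611  0.2343] tip [ 0.5617 -0.1608  0.221 ] tool x,z shift -0.03009379651381286 0.27986691193609103
```

Request:
{"fn": "step_arm", "kwargs": {
  "commands": [
    [[0, 6, 0.3, 0, 1], [0, 12, 0.3, 0, 1], [0, 17, 0.3, 0, 1], [0, 20, 0.3, 0, 1], [0, 20, 0.3, 0, 1]]
  ]
}}

```text
time: 10.02
ee_pos: [0.6461, -0.1924, 0.2094]
tool_rot: [-1.574, 0.003, -0.347]
force: [0.2, 0.3, -1.7]
opening: 0.0137
```

```bash
python3 - <<'E'
from h import *
plan([0.6426,-0.1908,0.19],-20)
s=manip.state();print(s['force'],s['wrist_torque'])
w,P=snap("w7")
crop(w,(281,70),70,6,"pics/c7.png")
E
```

```text
t 10.025 pos [ 0.6461 -0.1924  0.2094] psi -19.85 shift [-3.7 19.5  0.4] turn 0.1 j7 1.61
[ 0.18791122  0.25709857 -1.71363007] [-0.09277531 -0.16624461 -0.05153997]
```

View pics/c7.png

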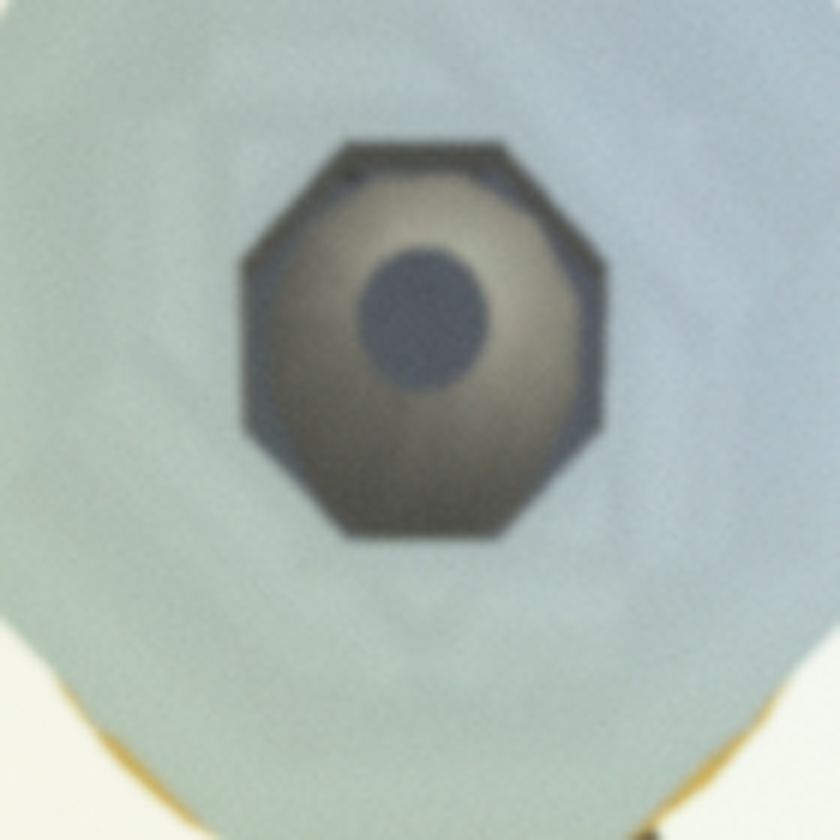

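```bash
python3 - <<'E'
from h import *
err("w7",(281.2,56.5),(281.0,52.6))
E
```

```text
hole [ 0.5616 -0.1608  0.2142] tip [ 0.5617 -0.1609  0.221 ] tool x,z shift 0.09964183435533924 -0.06531555256392452
```

Centred within 0.2 mm. I lower it the rest of the way, watching the force.

Request:
{"fn": "step_arm", "kwargs": {
  "commands": [
    [[0, 4, 0, 0, 1], [0, 8, 0, 0, 1], [0, 12, 0, 0, 1], [0, 14, 0, 0, 1], [0, 15, 0, 0, 1], [0, 15, 0, 0, 1]]
  ]
}}

```text
time: 10.82
ee_pos: [0.6461, -0.1926, 0.1947]
tool_rot: [-1.574, 0.003, -0.347]
force: [0.8, -2.5, -2.4]
opening: 0.0136
```

```bash
python3 - <<'E'
from h import *
plan([0.6426,-0.1908,0.19],-20)
s=manip.state();print(s['force'],s['wrist_torque'])
w,P=snap("w8")
E
```

```text
t 10.825 pos [ 0.6461 -0.1926  0.1947] psi -19.85 shift [-3.9  4.7  0.5] turn 0.1 j7 1.61
[ 0.8180452  -2.50164355 -2.44225271] [-0.35290841 -0.3246399   0.04938286]
```

View pics/w8.png

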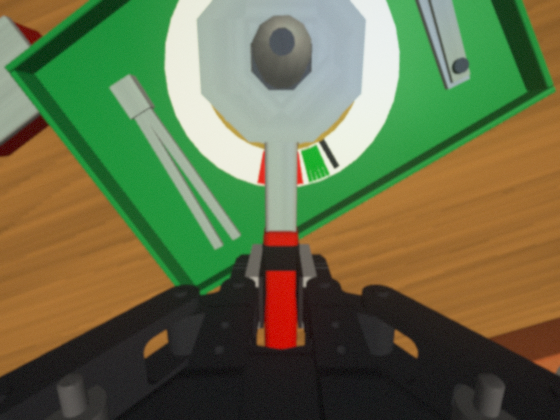

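Request:
{"fn": "step_arm", "kwargs": {
  "commands": [
    [[0, 1, 0, 0, 1], [0, 1.5, 0, 0, 1], [0, 2, 0, 0, 1], [0, 2, 0, 0, 1]]
  ]
}}

```text
time: 11.38
ee_pos: [0.6462, -0.1926, 0.1928]
tool_rot: [-1.574, 0.003, -0.347]
force: [1.7, -1.7, -1.4]
opening: 0.0136
```

```bash
python3 - <<'E'
from h import *
plan([0.6426,-0.1908,0.19],-20)
s=manip.state();print(s['force'],s['wrist_torque'])
E
```

```text
t 11.375 pos [ 0.6462 -0.1926  0.1928] psi -19.85 shift [-3.9  2.8  0.5] turn 0.1 j7 1.61
[ 1.69185517 -1.7085706  -1.40079668] [-0.26556858 -0.24630855  0.06933166]
```

Request:
{"fn": "step_arm", "kwargs": {
  "commands": [
    [[0, 0.5, 0, 0, 1], [0, 1, 0, 0, 1], [0, 1, 0, 0, 1], [0, 1, 0, 0, 1]]
  ]
}}

```text
time: 11.88
ee_pos: [0.6463, -0.1926, 0.1921]
tool_rot: [-1.574, 0.002, -0.347]
force: [0.0, -1.7, 2.1]
opening: 0.0135
```

```bash
python3 - <<'E'
from h import *
plan([0.6426,-0.1908,0.19],-20)
s=manip.state();print(s['force'],s['wrist_torque'])
E
```

```text
t 11.875 pos [ 0.6463 -0.1926  0.1921] psi -19.86 shift [-4.1  2.1  0.5] turn 0.1 j7 1.61
[ 0.02716163 -1.67110035  2.08315072] [-0.18739279 -0.04467936  0.04812134]
```

Contact came at TCP z ≈ 0.192, so the wrench is fully down. Next come the swing strokes on an arc about the nut axis. A script works out the arc numbers.

```bash
cat >> h.py <<'E'
N=np.array([0.5617,-0.1608])
def arc(angles,z=None,N=N,r=None):
    s,p,y=pose(); R=np.array([[np.cos(y),np.sin(y)],[-np.sin(y),np.cos(y)]])
    rel=R@(p[:2]-N)*1000
    print("t",s['time'],"pos",p.round(4),"psi",round(np.degrees(y),2),"rel",rel.round(2),"F tool x,z",(R@s['force'][:2]).round(2),"Fz",round(s['force'][2],2),"Tz",round(s['wrist_torque'][2],3),"j7",round(s['joint_pos'][6],2))
    X=rel if r is None else np.array(r)   # desired rel
    out=[]
    for a in angles:
        c,sn=np.cos(np.radians(a)),np.sin(np.radians(a))
        out.append([round(X[0]*c+X[1]*sn-rel[0],1),0 if z is None else round((p[2]-z)*1000,1),round(-X[0]*sn+X[1]*c-rel[1],1),a,1])
    print(out)
E
python3 - <<'E'
from h import *
arc([5,11,18,25,32,39,45,45],z=.1925)
E
```

```text
t 11.875 pos [ 0.6463 -0.1926  0.1921] psi -19.86 rel [90.36 -1.21] F tool x,z [ 0.59 -1.56] Fz 2.08 Tz 0.048 j7 1.61
[[np.float64(-0.4), np.float64(-0.4), np.float64(-7.9), 5, 1], [np.float64(-1.9), np.float64(-0.4), np.float64(-17.2), 11, 1], [np.float64(-4.8), np.float64(-0.4), np.float64(-27.9), 18, 1], [np.float64(-9.0), np.float64(-0.4), np.float64(-38.1), 25, 1], [np.float64(-14.4), np.float64(-0.4), np.float64(-47.7), 32, 1], [np.float64(-20.9), np.float64(-0.4), np.float64(-56.6), 39, 1], [np.float64(-27.3), np.float64(-0.4), np.float64(-63.5), 45, 1], [np.float64(-27.3), np.float64(-0.4), np.float64(-63.5), 45, 1]]
```

Request:
{"fn": "step_arm", "kwargs": {
  "commands": [
    [[-0.4, -0.4, -7.9, 5, 1], [-1.9, -0.4, -17.2, 11, 1], [-4.8, -0.4, -27.9, 18, 1], [-9.0, -0.4, -38.1, 25, 1], [-14.4, -0.4, -47.7, 32, 1], [-20.9, -0.4, -56.6, 39, 1], [-27.3, -0.4, -63.5, 45, 1], [-27.3, -0.4, -63.5, 45, 1]]
  ]
}}

```text
time: 12.88
ee_pos: [0.6001, -0.2421, 0.1929]
tool_rot: [-1.572, -0.001, -1.132]
force: [5.3, 1.1, -2.3]
opening: 0.0136
```

```bash
python3 - <<'E'
from h import *
arc([5,11,18,25,32,39,45,45],z=.1925,r=(90.3,-1.2))
w,P=snap("w9")
E
```

```text
t 12.875 pos [ 0.6001 -0.2421  0.1929] psi -64.89 rel [89.94  0.24] F tool x,z [1.21 5.27] Fz -2.32 Tz -0.301 j7 0.97
[[np.float64(-0.1), np.float64(0.4), np.float64(-9.3), 5, 1], [np.float64(-1.5), np.float64(0.4), np.float64(-18.6), 11, 1], [np.float64(-4.4), np.float64(0.4), np.float64(-29.3), 18, 1], [np.float64(-8.6), np.float64(0.4), np.float64(-39.5), 25, 1], [np.float64(-14.0), np.float64(0.4), np.float64(-49.1), 32, 1], [np.float64(-20.5), np.float64(0.4), np.float64(-58.0), 39, 1], [np.float64(-26.9), np.float64(0.4), np.float64(-64.9), 45, 1], [np.float64(-26.9), np.float64(0.4), np.float64(-64.9), 45, 1]]
```

View pics/w9.png

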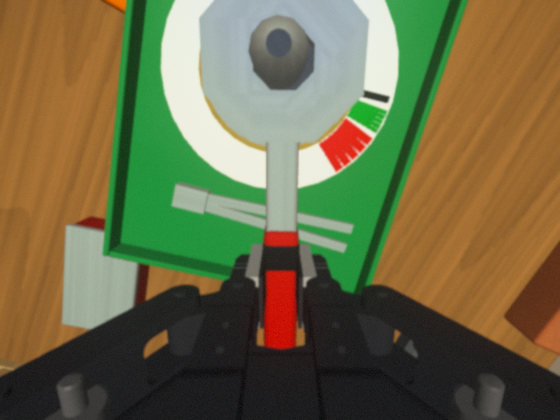

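The nut is turning: the torque about its axis is about 0.26 N m above the rest value, which matches the 0.25 given. The pointer at (376,97) hasn't moved. I continue the swing.

Request:
{"fn": "step_arm", "kwargs": {
  "commands": [
    [[-0.1, 0.2, -9.3, 5, 1], [-1.5, 0.2, -18.6, 11, 1], [-4.4, 0.2, -29.3, 18, 1], [-8.6, 0.2, -39.5, 25, 1], [-14.0, 0.2, -49.1, 32, 1], [-20.5, 0.2, -58.0, 39, 1], [-26.9, 0.2, -64.9, 45, 1], [-26.9, 0.2, -64.9, 45, 1]]
  ]
}}

```text
time: 13.92
ee_pos: [0.5315, -0.2455, 0.1934]
tool_rot: [-1.567, -0.001, -1.917]
force: [7.3, -3.6, -2.3]
opening: 0.0136
```

```bash
sed -i 's|    X=rel if r|    ft=R@s["force"][:2]; print("tau",round(rel[0]/1000*ft[1]-rel[1]/1000*ft[0]+s["wrist_torque"][2],3))\n    X=rel if r|' h.py; sed -i 's/out.append(\[round(X/out.append([round(float(X/; ' h.py; python3 - <<'E'
import re
t=open('h.py').read()
i=t.index("        out.append(")
j=t.index("\n",i)
t=t[:i]+"        out.append([float(round(v,1)) for v in (X[0]*c+X[1]*sn-rel[0],0 if z is None else (p[2]-z)*1000,-X[0]*sn+X[1]*c-rel[1],a,1)])"+t[j:]
open('h.py','w').write(t)
E
python3 - <<'E'
from h import *
arc([-8,-17,-27,-37,-47,-57,-66,-75],z=.1925,r=(90.3,-1.2))
w,P=snap("w10")
E
```

```text
t 13.925 pos [ 0.5315 -0.2455  0.1934] psi -109.84 rel [89.93  0.31] F tool x,z [0.92 8.1 ] Fz -2.26 Tz -0.516 j7 0.23
tau 0.213
[[-0.3, 0.9, 11.1, -8.0, 1.0], [-3.2, 0.9, 24.9, -17.0, 1.0], [-8.9, 0.9, 39.6, -27.0, 1.0], [-17.1, 0.9, 53.1, -37.0, 1.0], [-27.5, 0.9, 64.9, -47.0, 1.0], [-39.7, 0.9, 74.8, -57.0, 1.0], [-52.1, 0.9, 81.7, -66.0, 1.0], [-65.4, 0.9, 86.6, -75.0, 1.0]]
```

View pics/w10.png

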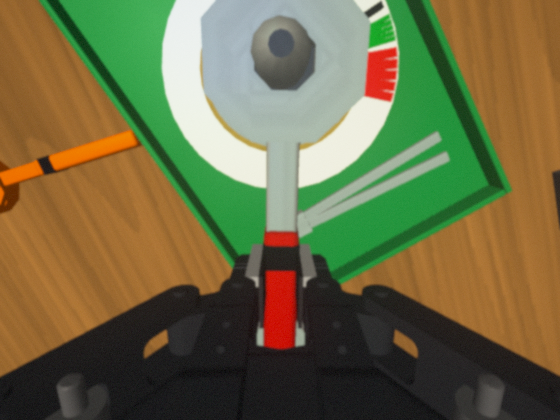

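Request:
{"fn": "step_arm", "kwargs": {
  "commands": [
    [[-0.3, 0.4, 10.5, -8, 1], [-3.2, 0.4, 24.5, -17, 1], [-8.9, 0.4, 39, -27, 1], [-17.1, 0.4, 52.6, -37, 1], [-22, 0.4, 59, -42, 1], [-27.5, 0.4, 64.5, -47, 1], [-27.5, 0.4, 64.5, -47, 1]]
  ]
}}

```text
time: 14.85
ee_pos: [0.6016, -0.2413, 0.1928]
tool_rot: [-1.57, -0.003, -1.095]
force: [0.3, -0.9, 0.6]
opening: 0.0132
```

```bash
python3 - <<'E'
from h import *
arc([-5,-12,-20,-28,-36,-41,-45,-45],z=.193,r=(90.2,-0.7))
w,P=snap("w11");crop(w,(281,100),100,4,"pics/c11.png")
E
```

```text
t 14.85 pos [ 0.6016 -0.2413  0.1928] psi -62.72 rel [89.81 -1.47] F tool x,z [ 0.98 -0.15] Fz 0.58 Tz -0.022 j7 1.0
tau -0.034
[[0.1, -0.2, 8.6, -5.0, 1.0], [-1.4, -0.2, 19.5, -12.0, 1.0], [-4.8, -0.2, 31.7, -20.0, 1.0], [-9.8, -0.2, 43.2, -28.0, 1.0], [-16.4, -0.2, 53.9, -36.0, 1.0], [-21.3, -0.2, 60.1, -41.0, 1.0], [-25.5, -0.2, 64.8, -45.0, 1.0], [-25.5, -0.2, 64.8, -45.0, 1.0]]
```

View pics/w11.png

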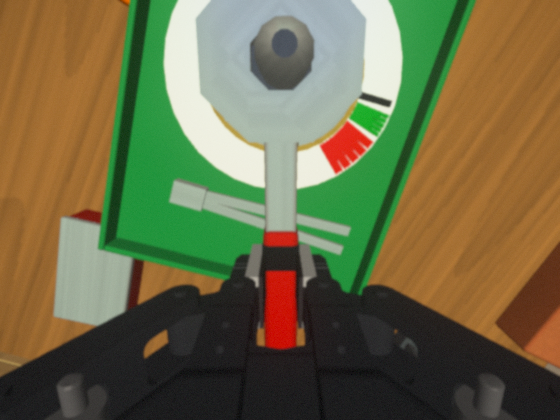

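Request:
{"fn": "step_arm", "kwargs": {
  "commands": [
    [[0.1, -0.2, 8.6, -5, 1], [-1.4, -0.2, 19.5, -12, 1], [-4.8, -0.2, 31.7, -20, 1], [-9.8, -0.2, 43.2, -28, 1], [-16.4, -0.2, 53.9, -36, 1], [-21.3, -0.2, 60.1, -41, 1], [-25.5, -0.2, 64.8, -45, 1], [-25.5, -0.2, 64.8, -45, 1]]
  ]
}}

```text
time: 15.9
ee_pos: [0.6473, -0.1885, 0.1929]
tool_rot: [-1.572, -0.002, -0.312]
force: [1.7, 1.2, -0.6]
opening: 0.0133
```

```bash
python3 - <<'E'
from h import *
arc([4,8,12,12,12],z=.193,r=(90.1,-0.7))
E
```

```text
t 15.9 pos [ 0.6473 -0.1885  0.1929] psi -17.88 rel [ 8.994e+01 -6.000e-02] F tool x,z [1.29 1.68] Fz -0.63 Tz -0.126 j7 1.64
tau 0.025
[[-0.1, -0.1, -6.9, 4.0, 1.0], [-0.8, -0.1, -13.2, 8.0, 1.0], [-2.0, -0.1, -19.4, 12.0, 1.0], [-2.0, -0.1, -19.4, 12.0, 1.0], [-2.0, -0.1, -19.4, 12.0, 1.0]]
```

Request:
{"fn": "step_arm", "kwargs": {
  "commands": [
    [[-0.1, 0, -6.9, 4, 1], [-0.8, 0, -13.2, 8, 1], [-2, 0, -19.4, 12, 1], [-2, 0, -19.4, 12, 1]]
  ]
}}

```text
time: 16.4
ee_pos: [0.6397, -0.2057, 0.1929]
tool_rot: [-1.57, -0.002, -0.524]
force: [3.5, 3.1, -1.4]
opening: 0.0139
```

```bash
python3 - <<'E'
from h import *
arc([3,6,9,9],r=(90.1,-0.7))
E
```

```text
t 16.4 pos [ 0.6397 -0.2057  0.1929] psi -30.01 rel [89.94  0.14] F tool x,z [1.49 4.42] Fz -1.45 Tz -0.252 j7 1.47
tau 0.145
[[-0.0, 0.0, -5.6, 3.0, 1.0], [-0.4, 0.0, -10.3, 6.0, 1.0], [-1.1, 0.0, -14.9, 9.0, 1.0], [-1.1, 0.0, -14.9, 9.0, 1.0]]
```

Request:
{"fn": "step_arm", "kwargs": {
  "commands": [
    [[0, 0, -5.6, 3, 1], [-0.4, 0, -10.3, 6, 1], [-1.1, 0, -14.9, 9, 1], [-1.1, 0, -14.9, 9, 1]]
  ]
}}

```text
time: 16.9
ee_pos: [0.6318, -0.2173, 0.1931]
tool_rot: [-1.568, -0.003, -0.681]
force: [3.7, 3.4, -2.3]
opening: 0.0135
```

```bash
python3 - <<'E'
from h import *
arc([3,6,9,9],r=(90.1,-0.7))
E
```

```text
t 16.9 pos [ 0.6318 -0.2173  0.1931] psi -39.03 rel [90.04  0.21] F tool x,z [0.73 4.97] Fz -2.33 Tz -0.295 j7 1.34
tau 0.153
[[-0.1, 0.0, -5.6, 3.0, 1.0], [-0.5, 0.0, -10.3, 6.0, 1.0], [-1.2, 0.0, -15.0, 9.0, 1.0], [-1.2, 0.0, -15.0, 9.0, 1.0]]
```

Request:
{"fn": "step_arm", "kwargs": {
  "commands": [
    [[0, 0, -5.6, 3, 1], [-0.4, 0, -10.3, 6, 1], [-1.1, 0, -14.9, 9, 1], [-1.1, 0, -14.9, 9, 1]]
  ]
}}

```text
time: 17.4
ee_pos: [0.6221, -0.2277, 0.1931]
tool_rot: [-1.566, -0.003, -0.838]
force: [5.6, 1.9, -1.6]
opening: 0.0133
```

```bash
python3 - <<'E'
from h import *
arc([3,6,9,9],r=(90.1,-0.7))
w,P=snap("w12");crop(w,(330,90),90,4,"pics/c12.png")
E
```

```text
t 17.4 pos [ 0.6221 -0.2277  0.1931] psi -48.03 rel [90.13  0.19] F tool x,z [2.35 5.44] Fz -1.58 Tz -0.284 j7 1.22
tau 0.206
[[-0.2, 0.0, -5.6, 3.0, 1.0], [-0.6, 0.0, -10.3, 6.0, 1.0], [-1.2, 0.0, -15.0, 9.0, 1.0], [-1.2, 0.0, -15.0, 9.0, 1.0]]
```

View pics/c12.png

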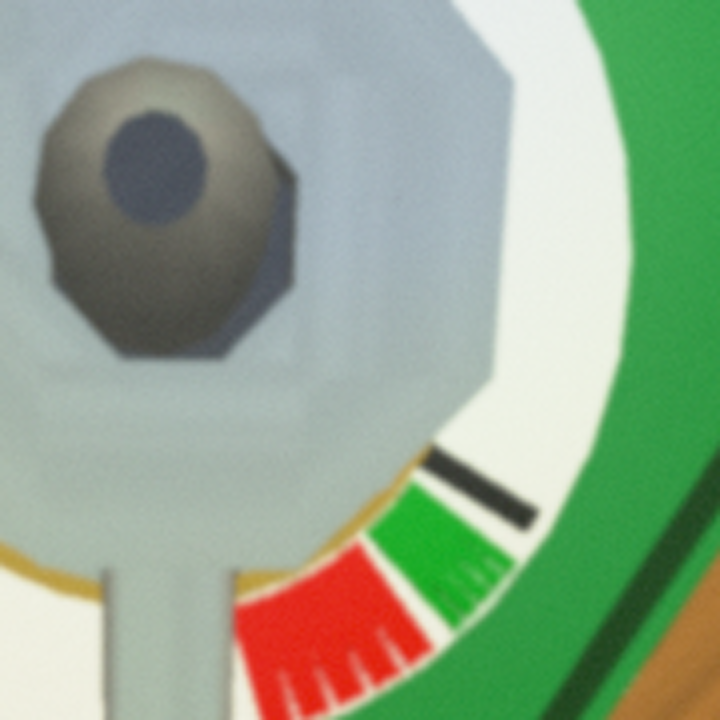

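Pointer still at the start and no bite yet. I continue in 9° increments.

Request:
{"fn": "step_arm", "kwargs": {
  "commands": [
    [[-0.2, 0, -5.6, 3, 1], [-0.6, 0, -10.3, 6, 1], [-1.2, 0, -15, 9, 1], [-1.2, 0, -15, 9, 1]]
  ]
}}

```text
time: 17.95
ee_pos: [0.6109, -0.2362, 0.1932]
tool_rot: [-1.564, -0.002, -0.994]
force: [5.6, 1.7, -2.2]
opening: 0.0136
```

```bash
python3 - <<'E'
from h import *
arc([3,6,9,9],r=(90.1,-0.7))
E
```

```text
t 17.95 pos [ 0.6109 -0.2362  0.1932] psi -56.97 rel [90.05  0.19] F tool x,z [1.62 5.6 ] Fz -2.16 Tz -0.313 j7 1.09
tau 0.191
[[-0.1, 0.0, -5.6, 3.0, 1.0], [-0.5, 0.0, -10.3, 6.0, 1.0], [-1.2, 0.0, -15.0, 9.0, 1.0], [-1.2, 0.0, -15.0, 9.0, 1.0]]
```

Request:
{"fn": "step_arm", "kwargs": {
  "commands": [
    [[-0.2, 0, -5.6, 3, 1], [-0.6, 0, -10.3, 6, 1], [-1.2, 0, -15, 9, 1], [-1.2, 0, -15, 9, 1]]
  ]
}}

```text
time: 18.45
ee_pos: [0.5986, -0.2429, 0.1933]
tool_rot: [-1.562, -0.002, -1.151]
force: [6.2, 1.9, -2.3]
opening: 0.0133
```

```bash
python3 - <<'E'
from h import *
arc([3,6,9,9],r=(90.1,-0.7))
w,P=snap("w13");crop(w,(330,90),90,4,"pics/c13.png")
E
```

```text
t 18.45 pos [ 0.5986 -0.2429  0.1933] psi -65.97 rel [90.02  0.21] F tool x,z [0.8  6.43] Fz -2.27 Tz -0.376 j7 0.95
tau 0.203
[[-0.1, 0.0, -5.6, 3.0, 1.0], [-0.5, 0.0, -10.3, 6.0, 1.0], [-1.1, 0.0, -15.0, 9.0, 1.0], [-1.1, 0.0, -15.0, 9.0, 1.0]]
```

View pics/c13.png

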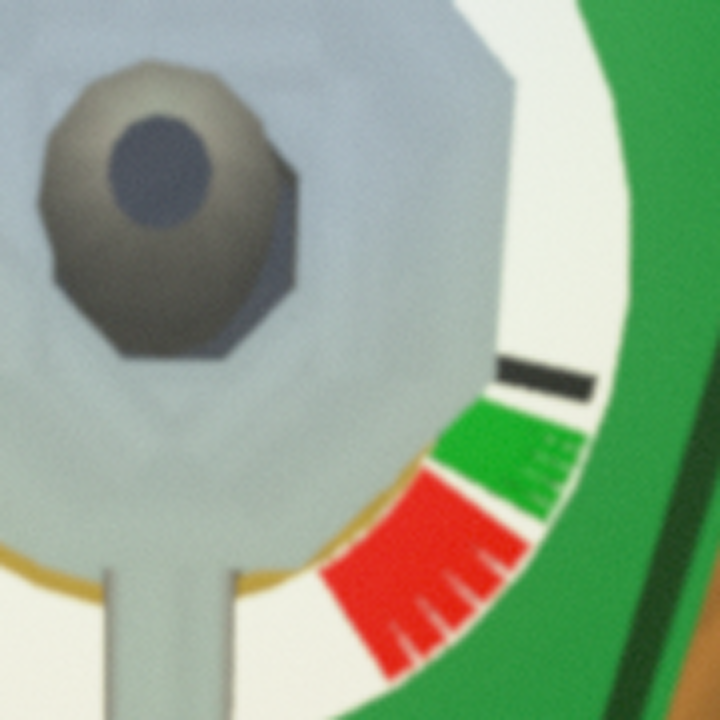

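Request:
{"fn": "step_arm", "kwargs": {
  "commands": [
    [[-0.1, 0, -5.6, 3, 1], [-0.5, 0, -10.3, 6, 1], [-1.1, 0, -15, 9, 1], [-1.1, 0, -15, 9, 1]]
  ]
}}

```text
time: 19.0
ee_pos: [0.5854, -0.2477, 0.1935]
tool_rot: [-1.56, -0.001, -1.308]
force: [5.6, 0.4, -2.5]
opening: 0.0137
```

```bash
python3 - <<'E'
from h import *
arc([3,6,9,9],r=(90.1,-0.7))
E
```

```text
t 19.0 pos [ 0.5854 -0.2477  0.1935] psi -74.92 rel [90.04  0.27] F tool x,z [1.09 5.52] Fz -2.53 Tz -0.352 j7 0.82
tau 0.145
[[-0.1, 0.0, -5.7, 3.0, 1.0], [-0.5, 0.0, -10.4, 6.0, 1.0], [-1.2, 0.0, -15.1, 9.0, 1.0], [-1.2, 0.0, -15.1, 9.0, 1.0]]
```

Request:
{"fn": "step_arm", "kwargs": {
  "commands": [
    [[-0.1, 0, -5.6, 3, 1], [-0.5, 0, -10.3, 6, 1], [-1.1, 0, -15, 9, 1], [-1.1, 0, -15, 9, 1]]
  ]
}}

```text
time: 19.5
ee_pos: [0.5716, -0.2504, 0.1937]
tool_rot: [-1.557, -0.0, -1.465]
force: [6.4, -0.6, -4.1]
opening: 0.0136
```

```bash
python3 - <<'E'
from h import *
arc([3,6,9,9],r=(90.1,-0.7))
w,P=snap("w14");crop(w,(330,90),90,4,"pics/c14.png")
E
```

```text
t 19.5 pos [ 0.5716 -0.2504  0.1937] psi -83.93 rel [90.17  0.35] F tool x,z [1.27 6.27] Fz -4.09 Tz -0.454 j7 0.68
tau 0.112
[[-0.2, 0.0, -5.8, 3.0, 1.0], [-0.6, 0.0, -10.5, 6.0, 1.0], [-1.3, 0.0, -15.1, 9.0, 1.0], [-1.3, 0.0, -15.1, 9.0, 1.0]]
```

View pics/c14.png

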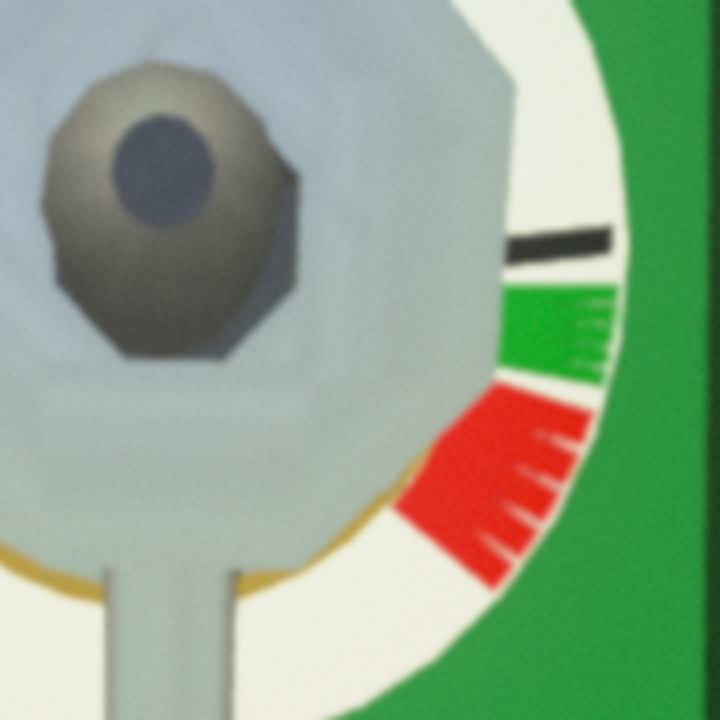

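Request:
{"fn": "step_arm", "kwargs": {
  "commands": [
    [[-0.2, 0.5, -5.8, 3, 1], [-0.6, 0.7, -10.5, 6, 1], [-1.3, 0.7, -15.1, 9, 1], [-1.3, 0.7, -15.1, 9, 1]]
  ]
}}

```text
time: 20.05
ee_pos: [0.5576, -0.2509, 0.1934]
tool_rot: [-1.554, 0.001, -1.621]
force: [7.3, -0.2, -2.2]
opening: 0.014
```

```bash
python3 - <<'E'
from h import *
arc([3,6,9,9],r=(90.1,-0.7))
E
```

```text
t 20.05 pos [ 0.5576 -0.2509  0.1934] psi -92.9 rel [90.23  0.5 ] F tool x,z [-0.17  7.29] Fz -2.22 Tz -0.437 j7 0.53
tau 0.221
[[-0.3, 0.0, -5.9, 3.0, 1.0], [-0.7, 0.0, -10.6, 6.0, 1.0], [-1.3, 0.0, -15.3, 9.0, 1.0], [-1.3, 0.0, -15.3, 9.0, 1.0]]
```

Request:
{"fn": "step_arm", "kwargs": {
  "commands": [
    [[-0.2, 0.2, -5.8, 3, 1], [-0.6, 0.2, -10.5, 6, 1], [-1.3, 0.2, -15.1, 9, 1], [-1.3, 0.2, -15.1, 9, 1]]
  ]
}}

```text
time: 20.55
ee_pos: [0.5444, -0.2495, 0.1937]
tool_rot: [-1.55, 0.003, -1.778]
force: [11.0, -2.1, -5.2]
opening: 0.0135
```

```bash
python3 - <<'E'
from h import *
arc([3,6,9,9],r=(90.1,-0.7))
w,P=snap("w15");crop(w,(330,90),90,4,"pics/c15.png")
E
```

```text
t 20.55 pos [ 0.5444 -0.2495  0.1937] psi -101.9 rel [90.33  1.35] F tool x,z [-0.25 11.23] Fz -5.2 Tz -0.259 j7 0.38
tau 0.756
[[-0.4, 0.0, -6.8, 3.0, 1.0], [-0.8, 0.0, -11.5, 6.0, 1.0], [-1.5, 0.0, -16.1, 9.0, 1.0], [-1.5, 0.0, -16.1, 9.0, 1.0]]
```

View pics/c15.png

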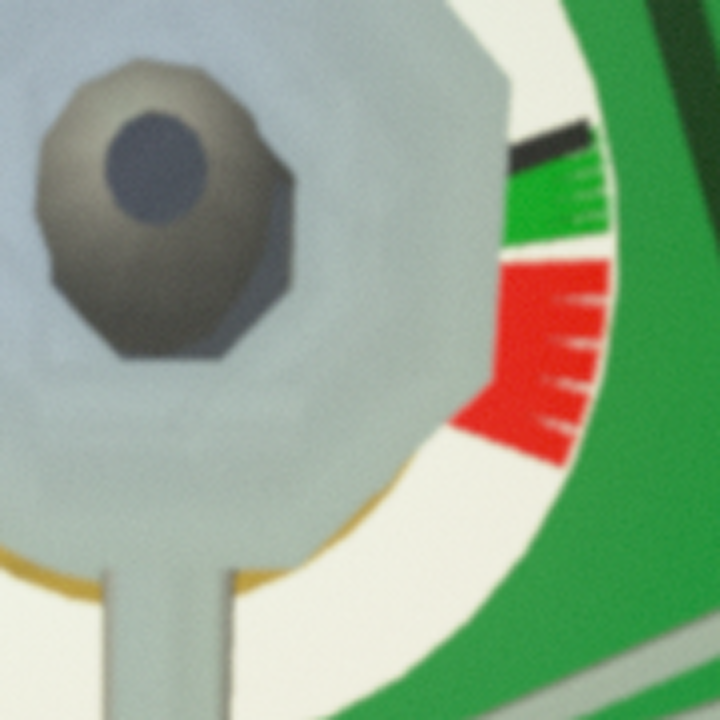

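It has bitten: the torque rose to 0.756 N m, and the pointer at (473,36) now touches the start edge of the green sector. I measure the angle.

```bash
cat >> h.py <<'E'
def ptr(name):
    d=np.load(name+".npz");P={k:d[k] for k in d.files if k!='w'};w=d['w'].astype(int)
    H,W=w.shape[:2]
    # polar unwrapping at dial height
    rs=np.linspace(.044,.052,17); th=np.radians(np.arange(-180,180,0.25))
    def val(t,r):
        X=[N[0]+r*np.cos(t),N[1]+r*np.sin(t),0.166]; u=proj("wrist",X,P); 
        i,j=int(round(u[1])),int(round(u[0]))
        return w[i,j] if 0<=i<H and 0<=j<W else None
    dark=[];gr=[];rd=[]
    for t in th:
        v=[val(t,r) for r in rs]; v=[x for x in v if x is not None]
        if len(v)<9: continue
        v=np.array(v); 
        if (v.max(1)<110).mean()>.6: dark.append(t)
        if ((v[:,1]>v[:,0]*1.8)&(v[:,1]>v[:,2]*1.8)).mean()>.6: gr.append(t)
        if ((v[:,0]>v[:,1]*2)&(v[:,0]>150)).mean()>.6: rd.append(t)
    for n,a in (("dark",dark),("green",gr),("red",rd)):
        if a: print(n,"mean",round(np.mean(a),3),"range",round(min(a),3),round(max(a),3),len(a))
E
python3 - <<'E'
from h import *
for n in ("w9","w12","w13","w14","w15"): print(n);ptr(n)
E
```

```text
w9
dark mean 0.207 range 0.183 0.231 12
green mean 0.011 range -0.087 0.109 46
red mean -0.364 range -0.58 -0.148 100
w12
dark mean 0.209 range 0.188 0.231 11
green mean 0.015 range -0.083 0.113 46
red mean -0.364 range -0.58 -0.148 100
w13
dark mean 0.207 range 0.183 0.231 12
green mean 0.011 range -0.087 0.109 46
red mean -0.364 range -0.58 -0.148 100
w14
dark mean 0.207 range 0.183 0.231 12
green mean 0.013 range -0.083 0.109 45
red mean -0.369 range -0.585 -0.153 100
w15
dark mean 0.109 range 0.083 0.135 13
green mean -0.004 range -0.087 0.079 39
red mean -0.369 range -0.585 -0.153 100
```

Request:
{"fn": "step_arm", "kwargs": {
  "commands": [
    [[-0.3, 0.2, -5, 2.5, 1], [-0.6, 0.2, -9.5, 5, 1], [-0.6, 0.2, -9.5, 5, 1]]
  ]
}}

```text
time: 20.98
ee_pos: [0.5368, -0.2478, 0.1942]
tool_rot: [-1.546, 0.004, -1.865]
force: [9.3, -2.4, -3.3]
opening: 0.0136
```

```bash
python3 - <<'E'
from h import *
arc([1,2,3],r=(90.1,0))
w,P=snap("w16");ptr("w16");cv2.imwrite("pics/t16.png",manip.read_camera("top")[:,:,::-1])
E
```

```text
t 20.975 pos [ 0.5368 -0.2478  0.1942] psi -106.86 rel [90.45  1.4 ] F tool x,z [-0.37  9.55] Fz -3.26 Tz -0.332 j7 0.29
tau 0.533
[[-0.4, 0.0, -3.0, 1.0, 1.0], [-0.4, 0.0, -4.5, 2.0, 1.0], [-0.5, 0.0, -6.1, 3.0, 1.0]]
dark mean 0.028 range 0.0 0.057 14
green mean 0.003 range -0.087 0.109 32
red mean -0.369 range -0.585 -0.153 100
```

View pics/w16.png

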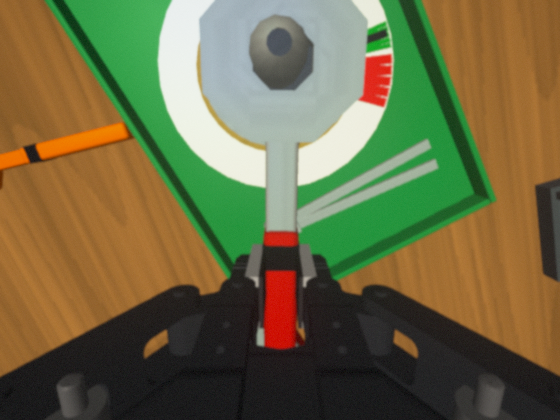

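The pointer at (377,37) stands mid-green, with the washer at about 0.18 rad. Next I relieve the load by backing off slightly, less than a click, lower onto the flange, and open.

Request:
{"fn": "step_arm", "kwargs": {
  "commands": [
    [[-0.3, 0.5, 1.5, -1, 1], [-0.3, 1, 2.5, -1.5, 1], [-0.3, 1.5, 2.5, -1.5, 1], [-0.3, 1.5, 2.5, -1.5, 1]]
  ]
}}

```text
time: 21.58
ee_pos: [0.5396, -0.2483, 0.193]
tool_rot: [-1.545, 0.003, -1.839]
force: [4.8, 0.1, 0.9]
opening: 0.0134
```

```bash
python3 - <<'E'
from h import *
arc([1],r=(90.1,0))
w,P=snap("w17");ptr("w17")
E
```

```text
t 21.575 pos [ 0.5396 -0.2483  0.193 ] psi -105.34 rel [90.26  1.83] F tool x,z [-1.32  4.6 ] Fz 0.92 Tz -0.109 j7 0.31
tau 0.309
[[-0.2, 0.0, -3.4, 1.0, 1.0]]
dark mean 0.026 range -0.004 0.057 15
green mean 0.003 range -0.087 0.109 32
red mean -0.367 range -0.585 -0.148 101
```

Request:
{"fn": "step_arm", "kwargs": {
  "commands": [
    [[0, 0.3, 1.8, -1, 1], [0, 0.3, 3, -2, 1], [0, 0.3, 3, -2, 1]]
  ]
}}

```text
time: 22.0
ee_pos: [0.5422, -0.2493, 0.1926]
tool_rot: [-1.546, 0.002, -1.803]
force: [0.9, -0.1, 1.0]
opening: 0.0135
```

```bash
python3 - <<'E'
from h import *
arc([1],r=(90.1,0))
w,P=snap("w18");ptr("w18")
E
```

```text
t 22.0 pos [ 0.5422 -0.2493  0.1926] psi -103.33 rel [90.6   1.41] F tool x,z [-0.11  0.87] Fz 1.02 Tz -0.071 j7 0.35
tau 0.007
[[-0.5, 0.0, -3.0, 1.0, 1.0]]
dark mean 0.026 range -0.004 0.057 15
green mean 0.003 range -0.087 0.109 32
red mean -0.367 range -0.585 -0.148 101
```

Request:
{"fn": "step_arm", "kwargs": {
  "commands": [
    [[0, 0, 0, 0, 0.6], [0, 0, 0, 0, 0.4], [0, 0, 0, 0, 0.2], [0, 0, 0, 0, 0], [0, 0, 0, 0, -0.3], [0, 0, 0, 0, -0.5], [0, 0, 0, 0, -0.5], [0, 0, 0, 0, -0.5]]
  ],
  "newtons": 20
}}

```text
time: 23.05
ee_pos: [0.5422, -0.2493, 0.1926]
tool_rot: [-1.545, 0.002, -1.804]
force: [-0.0, -0.7, 0.1]
opening: 0.064
```

```bash
python3 - <<'E'
from h import *
arc([1],r=(90.1,0));print(manip.state()['opening'])
w,P=snap("w19");ptr("w19")
E
```

```text
t 23.05 pos [ 0.5422 -0.2493  0.1926] psi -103.36 rel [90.62  1.44] F tool x,z [0.66 0.15] Fz 0.13 Tz -0.008 j7 0.35
tau 0.005
[[-0.5, 0.0, -3.0, 1.0, 1.0]]
0.064045960351152
dark mean 0.028 range 0.0 0.057 14
green mean 0.003 range -0.087 0.109 32
red mean -0.367 range -0.585 -0.148 101
```

View pics/w19.png

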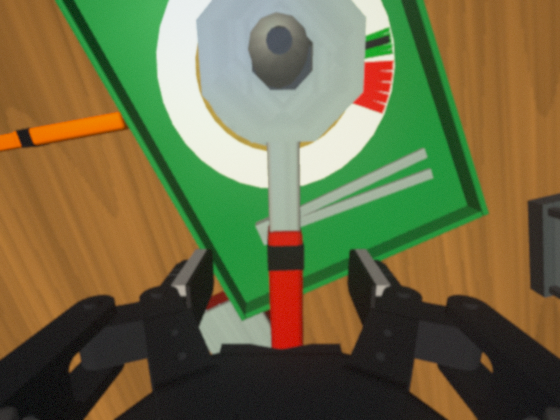

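The fingers are clear of the handle on both sides. I raise straight up.

Request:
{"fn": "step_arm", "kwargs": {
  "commands": [
    [[0, -5, 0, 0, -0.5], [0, -15, 0, 0, -0.5], [0, -35, 0, 0, -0.5], [0, -60, 0, 0, -0.5], [0, -90, 0, 0, -0.5], [0, -115, 0, 0, -0.5], [0, -130, 0, 0, -0.5], [0, -130, 0, 0, -0.5]]
  ]
}}

```text
time: 24.1
ee_pos: [0.5393, -0.2491, 0.3239]
tool_rot: [-1.543, 0.002, -1.804]
force: [-0.4, 0.3, -0.5]
opening: 0.0642
```

```bash
python3 - <<'E'
from h import *
print(manip.state()['force'],manip.state()['ee_pos'],manip.state()['time'])
w,P=snap("w20");ptr("w20")
cv2.imwrite("pics/s20.png",cv2.resize(manip.read_camera("scene")[130:270,170:360,::-1],None,fx=4,fy=4))
cv2.imwrite("pics/t20.png",manip.read_camera("top")[:,:,::-1])
for z in (.221,): print("tip px",proj("wrist",[N[0],N[1],z],P),"cap hole px",proj("wrist",[N[0],N[1],.197],P))
E
```

```text
[-0.41551877  0.30786313 -0.47822634] [ 0.53928921 -0.2490602   0.32388466] 24.1
dark mean 0.026 range 0.009 0.044 9
green mean 0.011 range -0.074 0.105 32
red mean -0.367 range -0.572 -0.161 95
tip px [278.85967484  88.43873367] cap hole px [278.15497184  92.03345059]
```

View pics/w20.png

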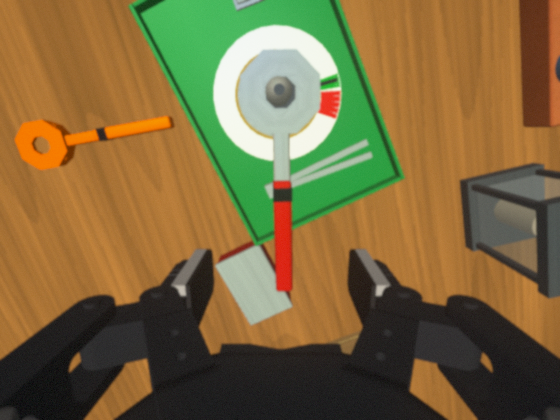

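View pics/s20.png

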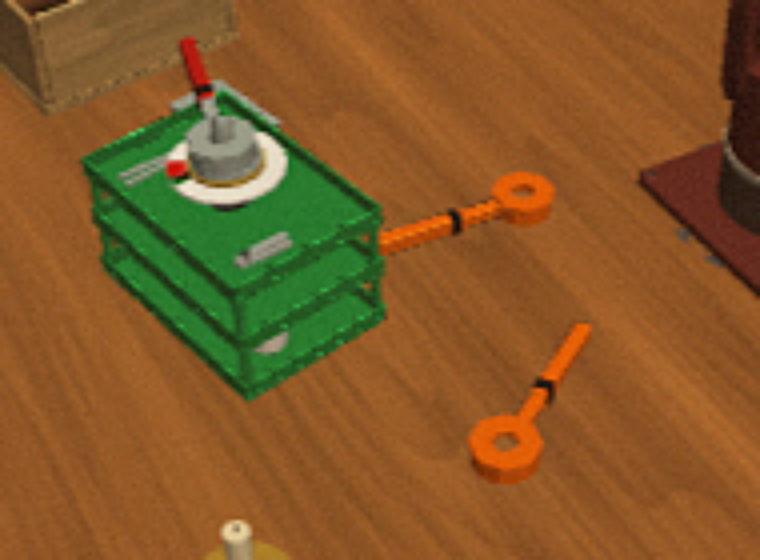

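View pics/t20.png

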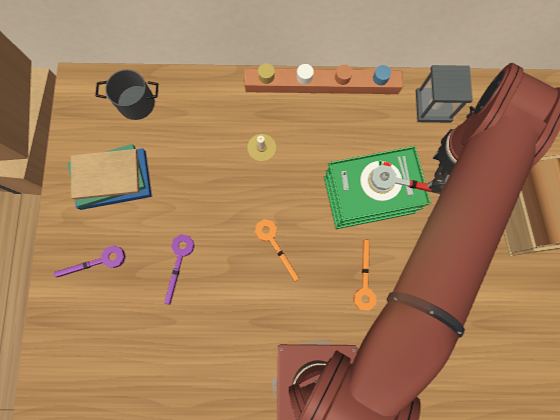

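The wrench sits level on the nut with the spigot through its hole at (280,92). The pointer is in the green at (328,81), and nothing else has moved.

```bash
python3 - <<'E'
from h import *
print(manip.state()['time']); print(manip.close_job())
E
```

```text
24.25
the job is handed in; nothing more can be done
None
```

I tightened the nut until it bit and the pointer stood in the green, left the wrench sitting on the nut, and handed the job in at 24.25 s. No verdict is reported, so the result rests on my own checks.

- **Placing:** I gripped the steel and red wrench 90 mm behind its head and centred the hole on the spigot within about 0.2 mm by wrist camera. Contact with the flange came at about 4 N.
- **Tightening:** The first stroke was 90° clockwise, then 92° back over the teeth. The second stroke went in 9° steps until the torque rose from about 0.2 to 0.75 N m and the pointer began to move. One more 5° step put the pointer mid-green.
- **Last checks:** After release, the wrist camera put the ring at about 0.18 rad, inside the green (0.08 to 0.30). The wrench looks level on the nut with the spigot through its hole. The tool force is near zero, the gripper is clear, and the other objects look undisturbed in all three camera views.
- **Not checked closely:** I judged the wrench's height and tilt after release only from the pictures. The jar, tub and cup inside the tower were not inspected individually.
- **Small disagreement:** During the second stroke, hand height and tilt drifted by up to about 2 mm and 0.03 rad. I lowered the wrench back to flange height before letting go, but the slight tool tilt stayed.

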